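# Line up the slotted disc and lock the shaft

### The job

Lock the shaft on the bench: push the stud on the slotted disc round with the fingertips until the slot lines up with the steel bar (either end of the slot may face the bar), then push the bar by its upright plate through the disc until it is fully home against the stop in the keeper block. Only push: do not lift the bar out of its channel, and leave the tile, the pot and the clamp where they lie. Finish clear of everything.

Things in the scene. Friction and masses are not known exactly. Their poses are not given: they have to be found in the camera images.
- lock_base: Fixed grey plate, 10 mm thick, x -225..90, y -50..50 mm. Origin on the bench under the disc's axis, z up. Along +x: open aluminium channel (x -218..-46, walls 17 mm apart inside, floor 19 and wall tops 31 mm above the bench), disc, aluminium keeper block (x 44..78, y -21..21, top 41 mm above the bench) with a roofed opening 19 mm wide, stop face at x = 66.
- disc (a joint): Angle (rad) of the steel disc about its upright axis, counter-clockwise seen from above. 80 mm across, top 38 mm above the bench; a slot 21 mm wide, 20 deep, right across its centre. Lined up with the bar at 0 and at 3.14; turns -0.3 to 3.44, light friction (2.5 N at the stud), stays where left. The bar enters only within about 0.15 rad of line; its nose then draws the slot straight.
- disc_stud (a point): Centre of the top of the disc's upright round stud: 12 mm in diameter (collar 18 x 3 mm at its foot), 42 mm tall, its top 80 mm above the bench; 27 mm from the disc's axis, square to the slot. In the base's frame it lies at the angle (joint - 1.57 rad) from +x: toward -y at joint 0, on the keeper's side at 1.57, toward +y at 3.14.
- bar: Loose dark steel bar, 150 x 14 x 14 mm, 0.25 kg, in the channel. Origin on its underside below the thumb plate, x toward the nose (138 mm ahead; tail 12 mm behind). Thumb plate: upright, 8 mm thick along x, 26 wide, top 75 mm above the bench. Origin starts at base x -200..-182 mm and is at -72 when fully home. Slides with 1 to 4 N.
- bar_nose (a point): Centre of the bar's tapered tip (6 mm wide, growing to 14 mm over 12 mm). Fully home it touches the stop at x = 66 mm in the base's frame.
- tile: Loose black sample tile with a shell inlay, 60 x 60 x 6 mm, a bystander beside the base plate's +y edge near the disc. Origin: centre of its underside.
- pot: Loose round wax pot, 69 mm across and 41 mm tall, a bystander beside the base plate's +y edge near the channel. Origin: centre of its underside.
- clamp: Loose small G-clamp lying flat, 64 x 100 x 9 mm, a bystander beyond the channel's end of the base plate. Origin: near its middle, underside.
Things that resemble listed ones, but are neither listed nor needed, are in the scene too. Of the things shaped like the bar, the steel one is meant.

How it is judged:
By the outcome, as a careful person would: the job done as asked, in the order asked, and still so for the second after the job is handed in, with the robot touching nothing.
It also fails if it takes over 48 s, if anything falls off the work surface, if the arm or the gripper's body presses on something with over 40 N, if the wrist force passes 120 N, or if a joint passes its speed limit or range.

### The arm

A 6-joint arm with a two-finger parallel gripper is mounted at the origin on a cart in front of the work surface, level with it; the furniture and walls round the work are solid. World frame = base frame: x ahead of the robot, y to its left, z up, the work surface at z = 0. Lengths are in m, angles in degrees, forces in N, time in s.
With the tool pointing down it reaches from about 0.35 to 0.875 m from the base axis. Payload 4.2 kg.
Tool frame: the origin (TCP) lies midway between the tips of the shut fingers; the grasp point (between the pads) lies 19 mm behind it (r.pinch_z is the distance from the TCP to the grasp point, in m); z points along the fingers, y is the line along which they close (so a half turn about z gives the same grasp; the last joint's range is limited). The gripper opens to 87 mm and grips with 3 to 60 N. Pads are 19 mm wide; open, the fingers measure 117 mm over their backs; the gripper's body (75 mm by 190 mm) begins 51 mm behind the grasp point.
Start: joints at [60.424, 22.042, 0.453, 0, -68.411, -14.817], TCP at [0.437, 0.447, 0.223] pointing down, gripper open.
Joint ranges: [-179.83, 179.83], [-69.29, 118.12], [-61.27, 80.66], [-181.25, 117.63], [-171.15, -9.14], [-177.46, 177.46]. Speed limits (degrees/s): [159.86, 159.86, 180, 180, 180, 180].

### API

Orientations are given as a 3x3 rotation matrix whose columns are the frame's x, y, z axes.
In Python, from station import r, imaging, models gives the robot as it stands. The module is installed in compiled form; this text tells all that it offers.
- The arm moves only by the tool apply_moves, never from a script. Its argument "moves" is a list of rows, each a list of 2 entries, a list of its own where there are three numbers: the shift along the tool's x, y, z in m, then the turn about the tool's z in degrees. A call has 1 to 5 rows; each row shifts and turns the commanded pose from where the row before left it, along the tool's axes as they then stand; what a row does not reach is not made up. A row lasts 1/12 s, in which the tool goes at most 41.7 mm and 7.16 degrees, less where a joint would pass 70% of its speed; a pose out of reach is approached as far as the arm can. A call is refused whole if a number of a shift passes 0.0417 or a number of a turn 7.16, either way. A call with a gripper value outside its range is refused whole. "hand" is the finger opening in m, from 0 to 0.087, set as the call begins (left out, the last holds). The fingers move at their own pace and stop on an object; the grip force is fixed at half the most. Time passes only in rows, so rows that do not move let the fingers close. It gives the time, the measured TCP pose, the force, the opening and the grip force at its end, in the units of the state.
- r.sense(): the state, without advancing time (a new reading comes with each control period).
- imaging.capture(name): name is "side" or "top"; returns a dict with "frame" (400x640x3 uint8, blue, green, red), "intrinsics" (3x3 intrinsics, pixels), "eye" and "orientation" of the camera in the world. Camera axes: x right, y down, z forward; pixel columns grow to the right and rows downward; lengths in m; the calibration is good to about 2 mm. A picture is of the moment at which its call begins. There is no depth.
- r.finish_job(): hands the job in; it is judged then, once.
Trained networks look in a picture, given as the dict that the camera call returned (one of the last four; its "shot" number tells which), for a name from the list of things; names that differ only in an ending like _2 or _b are one class to them, and where a whole thing is asked for, a point or a joint stands for the part that bears it (a point fixed in the world has none). Each returns a list of dicts, best first, with "confidence" (0 to 1); they miss things now and then, are a little off and sometimes report something else, mostly with a low value. They report only what shows in the picture. A call takes as long as a camera call. They do not tell look-alikes from the thing itself.
- models.cut_out(picture, target): "region" (400x640 bool, what is visible of it) and "extent" ([left, top, width, height] as shares, 0 to 1, of the picture: columns of its width, rows of its height, round what is visible of it).
- models.place_of(picture, target): "at" ([column, row] as shares, 0 to 1, of the picture: columns of its width, rows of its height: a listed point, or the origin of a listed thing).
The state is a dict: "time_s": time; "joints": joint angles; "joint_velocities": joint speeds; "effort": joint torques, N m; "tcp_pos": TCP position; "ee_rot": TCP orientation; "wrist_force": force on the tool from outside, world axes, zero at the start; "moment": the same for the moment, N m; "gripper_width": opening from 0.0 (shut) to 1.0 (fully open); "gripper_force": force on a finger pad.
Only numpy, scipy, OpenCV 4.12 (cv2) and the standard library are available. Lean on these libraries where they do the work, as an engineer would, in place of code of your own. Each camera call takes 0.05 s, during which the arm holds its last target. There are 200 camera calls.

## Working session

There is one attempt and no reset: what is moved stays moved. The work goes in short steps, Python scripts to look and compute and a tool call to move; the robot and the scene stay as the last step left them, time stands still between calls to the robot, and variables do not carry over. Pictures are saved under pics/ and viewed, at most 10 in all, crops included, and the job is handed in when it is done.

Besides the shell and the picture viewer there is one more tool, called after "Emit:" by a JSON object that holds its "op" and its "data", one argument or row to a line. apply_moves: Moves the arm, as the interface text tells. Its arguments: {"type":"object","properties":{"moves":{"type":"array"},"hand":{"type":"number"}},"required":["moves"]}

```bash
mkdir -p pics; cat > h.py <<'E'
import numpy as np, cv2
from station import r, imaging, models
def ray(p,uv):
    K=np.array(p["intrinsics"]);R=np.array(p["orientation"]);R=R if R.shape==(3,3) else None
    d=R@np.linalg.inv(K)@np.array([uv[0],uv[1],1.0]); return np.array(p["eye"]),d/np.linalg.norm(d)
def onz(p,uv,z):
    e,d=ray(p,uv); return e+d*(z-e[2])/d[2]
def tri(rs):
    A=sum(np.eye(3)-np.outer(d,d) for e,d in rs); b=sum((np.eye(3)-np.outer(d,d))@e for e,d in rs); return np.linalg.solve(A,b)
def px(a): return [a[0]*640,a[1]*400]
def proj(p,X):
    c=np.array(p["intrinsics"])@np.array(p["orientation"]).T@(np.array(X)-np.array(p["eye"])); return c[:2]/c[2]
E
python3 - <<'E'
from h import *
np.set_printoptions(precision=3,suppress=True)
s=r.sense();print(s["tcp_pos"],s["ee_rot"],s["time_s"],s["wrist_force"])
for n in("top","side"):
    p=imaging.capture(n);cv2.imwrite(f"pics/{n}0.png",p["frame"])
    print(n,p["eye"],p["orientation"],p["intrinsics"])
    for t in("lock_base","disc","disc_stud","bar","bar_nose","tile","pot","clamp"):
        for o in models.place_of(p,t)[:3]: print(t,round(o["confidence"],2),np.array(px(o["at"])),onz(p,px(o["at"]),{"disc_stud":.08,"bar":.019,"bar_nose":.026}.get(t,0)))
E
```

```text
[0.437 0.446 0.221] [[ 0.714 -0.7   -0.001]
 [-0.7   -0.714 -0.002]
 [ 0.     0.002 -1.   ]] 0.0 [ 0.273 -0.042  0.52 ]
top [ 0.351 -0.159  1.34 ] [[ 0.023 -0.993  0.113]
 [-0.999 -0.026 -0.02 ]
 [ 0.023 -0.112 -0.993]] [[488.028   0.    317.226]
 [  0.    488.028 196.976]
 [  0.      0.      1.   ]]
lock_base 0.82 [224.  187.8] [0.522 0.071 0.   ]Traceback (most recent call last):
  File "<stdin>", line 8, in <module>
ValueError: it knows: bar, bar_nose, clamp, disc_stud, lock_base, pot, tile
```

```bash
python3 - <<'E'
from h import *
np.set_printoptions(precision=3,suppress=True)
for n in("top","side"):
    p=imaging.capture(n);cv2.imwrite(f"pics/{n}1.png",p["frame"])
    if n=="side":print(n,p["eye"],p["orientation"],p["intrinsics"])
    for t in("lock_base","disc_stud","bar","bar_nose","tile","pot","clamp"):
        for o in models.place_of(p,t)[:3]: print(t,round(o["confidence"],2),np.array(px(o["at"])),onz(p,px(o["at"]),{"disc_stud":.08,"bar":.019,"bar_nose":.026}.get(t,0)))
E
```

```text
lock_base 0.9 [225.472 189.8  ] [0.516 0.067 0.   ]
disc_stud 0.79 [208.  191.8] [0.5   0.098 0.08 ]
disc_stud 0.58 [242.496 226.2  ] [0.413 0.006 0.08 ]
bar 0.8 [285.824 170.52 ] [ 0.571 -0.098  0.019]
bar 0.52 [417.472 191.6  ] [ 0.523 -0.461  0.019]
bar_nose 0.66 [238.72 188.8 ] [0.517 0.027 0.026]
bar_nose 0.62 [374.592 223.6  ] [ 0.432 -0.343  0.026]
bar_nose 0.57 [296.   212.92] [ 0.455 -0.13   0.026]
tile 0.65 [243.008 223.8  ] [0.424 0.015 0.   ]
pot 0.93 [295.104 211.2  ] [ 0.462 -0.127  0.   ]
clamp 0.6 [338.368 182.2  ] [ 0.546 -0.244  0.   ]
side [ 0.542 -1.246  0.729] [[ 0.998  0.042 -0.046]
 [ 0.061 -0.506  0.86 ]
 [ 0.013 -0.861 -0.508]] [[511.412   0.    326.687]
 [  0.    511.412 197.702]
 [  0.      0.      1.   ]]
lock_base 0.72 [339.2 183.6] [0.507 0.073 0.   ]
disc_stud 0.69 [336.768 155.4  ] [0.497 0.098 0.08 ]
bar 0.78 [340.224 308.12 ] [ 0.531 -0.476  0.019]
bar 0.49 [360.384 212.08 ] [ 0.57  -0.11   0.019]
bar_nose 0.87 [302.528 271.32 ] [ 0.445 -0.374  0.026]
bar_nose 0.66 [344.704 182.88 ] [0.524 0.032 0.026]
tile 0.68 [309.888 192.32 ] [0.426 0.015 0.   ]
pot 0.74 [318.976 220.6  ] [ 0.463 -0.13   0.   ]
pot 0.74 [336.576 154.4  ] [0.491 0.271 0.   ]
clamp 0.81 [353.92 245.8 ] [ 0.555 -0.235  0.   ]
```

View pics/top1.png

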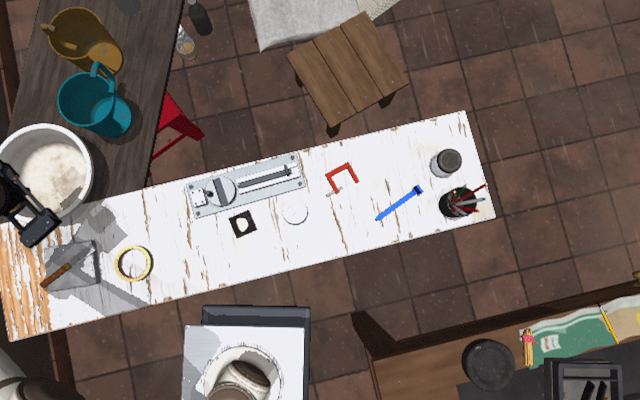

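View pics/side1.png

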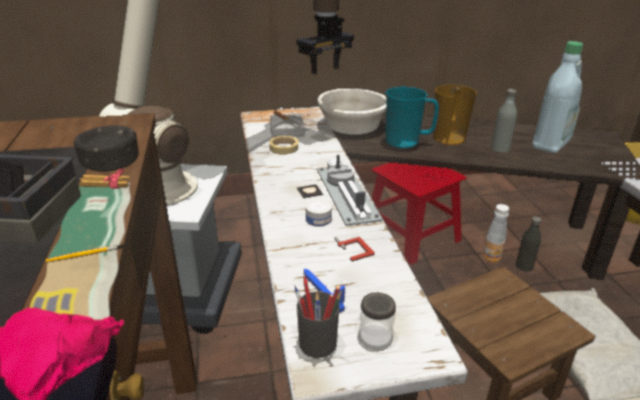

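The top view shows the base plate (columns 185-303, rows 153-220), with the keeper at its left end (world +y). The bar plate is near (285,170) and the stud near (208,190). The side view agrees, and the blue bar is a look-alike. Next I'll measure more closely.

```bash
cat > m.py <<'E'
from h import *
np.set_printoptions(precision=4,suppress=True)
from scipy.optimize import least_squares
def views():
    return {n:imaging.capture(n) for n in("top","side")}
E
python3 - <<'E'
from m import *
P=views()
for n,p in P.items():
    o=models.cut_out(p,"lock_base")
    if o:
        m=o[0]["region"].astype(np.uint8);c,_=cv2.findContours(m,0,2);c=max(c,key=cv2.contourArea)
        w=np.array([onz(p,q[0],.01)[:2] for q in c]);
        b=cv2.minAreaRect((w*1000).astype(np.float32));print(n,o[0]["confidence"],b,cv2.boxPoints(b))
    x0,y0,w,h,k=(178,145,132,82,6) if n=="top" else (310,145,80,85,7)
    cv2.imwrite(f"pics/c{n}.png",cv2.resize(p["frame"][y0:y0+h,x0:x0+w],None,fx=k,fy=k,interpolation=cv2.INTER_CUBIC))
    for t in("bar","disc_stud"):
        for o in models.cut_out(p,t)[:2]:print(t,o["confidence"],np.array(o["extent"])*[640,400,640,400])
def g(n,t):return [ray(P[n],px(o["at"])) for o in models.place_of(P[n],t)]
for t in("disc_stud","bar_nose","bar","lock_base"):
    for a in g("top",t):
        for b in g("side",t):
            X=tri([a,b]); 
            if -.02<X[2]<.12 and X[1]>-.2: print(t,X)
E
```

```text
top 0.88 ((529.81640625, 11.334625244140625), (102.66170501708984, 317.5577392578125), 17.68141746520996) [[ 432.6855  147.0224]
 [ 529.1354 -155.534 ]
 [ 626.9474 -124.3531]
 [ 530.4974  178.2032]]
bar 0.69 [236.48 162.32  57.28  27.  ]
bar 0.59 [379.52  187.32   46.592  28.8  ]
disc_stud 0.71 [204.992 173.6    31.488  32.2  ]
side 0.71 ((517.1400756835938, 45.46971130371094), (107.61526489257812, 410.0132141113281), 17.591650009155273) [[ 403.8894  224.6268]
 [ 527.8081 -166.212 ]
 [ 630.3907 -133.6874]
 [ 506.472   257.1515]]
bar 0.75 [344.   181.6   18.88  29.6 ]
bar 0.74 [303.488 269.6    41.408  41.48 ]
disc_stud 0.77 [323.52  153.68   28.224  32.6  ]
disc_stud [0.4995 0.1042 0.0704]
bar_nose [0.5227 0.0319 0.0244]
bar [ 0.5696 -0.1001  0.019 ]
lock_base [ 0.5176  0.0735 -0.0058]
```

View pics/ctop.png

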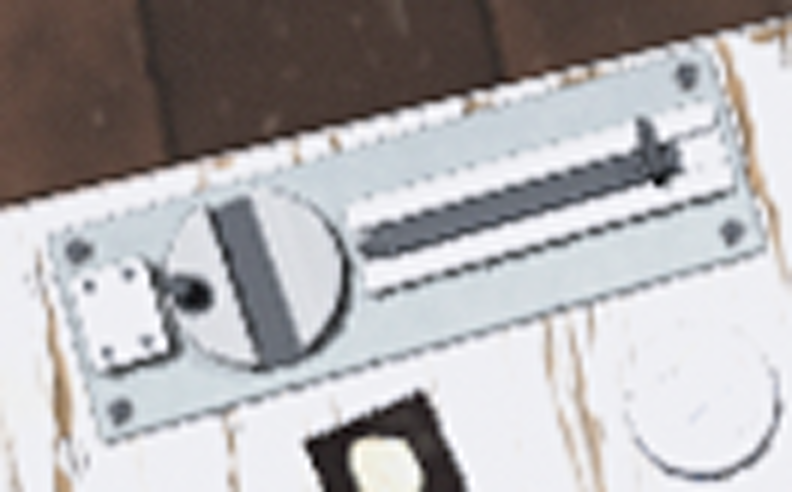

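View pics/cside.png

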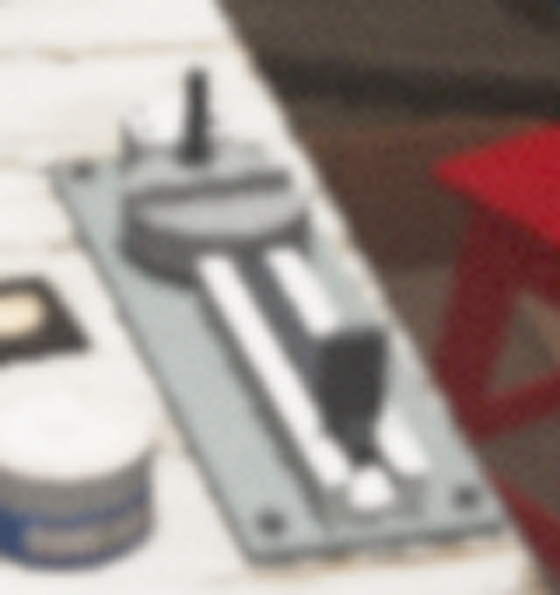

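The enlarged top view shows the slot about square to the bar, with the stud at crop (190,293) on the keeper side, so the joint is about 1.57. The bar plate is at crop (655,155). The side view confirms this. The base origin is about (0.509, 0.076), with base x along (-0.304, 0.953). I'll push the stud along base (-1,-1) to reach joint 0. First I'll close the fingers and turn so tool x points that way.

Emit:
{"op": "apply_moves", "data": {
  "moves": [
    [[0,0,0],-7],
    [[0,0,0],-7],
    [[0,0,0],-3],
    [[0,0,0],0],
    [[0,0,0],0]
  ],
  "hand": 0
}}

```text
time_s: 2.22
tcp_pos: [0.4372, 0.4466, 0.2225]
ee_rot: [[0.887, -0.462, -0.0], [-0.462, -0.887, -0.0], [0.0, 0.0, -1.0]]
wrist_force: [0.2, -0.4, -0.3]
gripper_width: 0.709
gripper_force: 0.0
```

```bash
cat >> h.py <<'E'
O=np.array([.5093,.0756]);bx=np.array([-.3036,.9528]);by=np.array([-.9528,-.3036])
def W(x,y): return O+x*bx/1000+y*by/1000
def B(X): d=np.array(X)[:2]-O; return np.array([d@bx,d@by])*1000
def go(x,y,z):
    s=r.sense();R=np.array(s["ee_rot"]);d=np.r_[W(x,y),z/1000]-s["tcp_pos"]
    print("tcp",s["tcp_pos"],"base",B(s["tcp_pos"]),"xang-base",np.degrees(np.arctan2(R[:2,0]@by,R[:2,0]@bx)),"F",s["wrist_force"],"t",s["time_s"],"w",s["gripper_width"]); print("tool shift mm",1000*R.T@d)
E
python3 - <<'E'
from m import *
go(52,25,150)
p=imaging.capture("top");print("disc ctr base",B(onz(p,(220.7,191.8),.038)))
E
```

```text
tcp [0.4372 0.4466 0.2225] base [375.3693 -43.9491] xang-base -135.1582424062708 F [ 0.2377 -0.4458 -0.3273] t 2.2167 w 0.7087119402428923
tool shift mm [180.6662 276.9101  72.5514]
disc ctr base [-1.5476  4.2197]
```

Emit:
{"op": "apply_moves", "data": {
  "moves": [
    [[0.02,0.031,0.008],0],
    [[0.02,0.031,0.008],0],
    [[0.02,0.031,0.008],0],
    [[0.02,0.031,0.008],0],
    [[0.02,0.031,0.008],0]
  ]
}}

```text
time_s: 2.68
tcp_pos: [0.4545, 0.2614, 0.1824]
ee_rot: [[0.888, -0.461, 0.0], [-0.461, -0.888, 0.0], [0.0, -0.0, -1.0]]
wrist_force: [1.1, -0.4, -0.1]
gripper_width: 0.276
gripper_force: 0.0
```

Emit:
{"op": "apply_moves", "data": {
  "moves": [
    [[0.02,0.031,0.008],0],
    [[0.02,0.031,0.008],0],
    [[0.02,0.031,0.008],0],
    [[0.02,0.029,0.008],0],
    [[0,0,0],0]
  ]
}}

```text
time_s: 3.1
tcp_pos: [0.4678, 0.1127, 0.149]
ee_rot: [[0.885, -0.466, -0.004], [-0.466, -0.885, -0.002], [-0.003, 0.004, -1.0]]
wrist_force: [0.1, 0.4, -0.1]
gripper_width: 0.015
gripper_force: 0.0
```

```bash
python3 - <<'E'
from m import *
go(52,25,56)
P=views()
p=P["side"];cv2.imwrite("pics/s2.png",cv2.resize(p["frame"][90:220,270:400],None,fx=4,fy=4,interpolation=cv2.INTER_CUBIC))
E
```

```text
tcp [0.4678 0.1127 0.149 ] base [47.9958 28.2837] xang-base -135.4768950859775 F [ 0.1498  0.375  -0.0826] t 3.1 w 0.015074767393297453
tool shift mm [-0.2842 -5.5232 93.014 ]
```

View pics/s2.png

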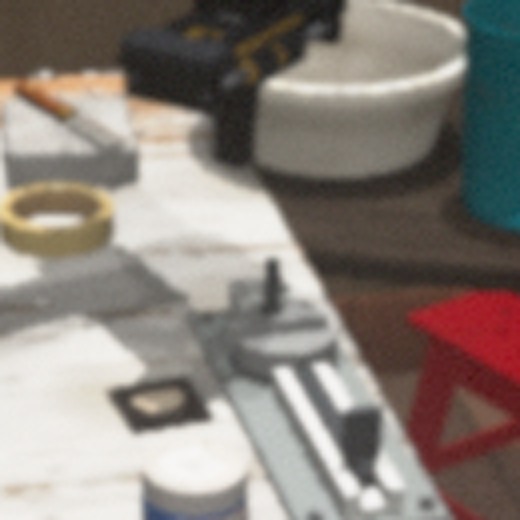

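The side crop shows the shut fingers above and short of the stud (tip at crop (235,160), stud at (272,285)), with nothing beneath them. Descending.

Emit:
{"op": "apply_moves", "data": {
  "moves": [
    [[0,-0.002,0.031],0],
    [[0,-0.002,0.031],0],
    [[0,0,0.031],0],
    [[0,0,0],0],
    [[0,0,0],0]
  ]
}}

```text
time_s: 3.62
tcp_pos: [0.4712, 0.122, 0.057]
ee_rot: [[0.889, -0.459, -0.002], [-0.459, -0.889, -0.002], [-0.001, 0.003, -1.0]]
wrist_force: [0.2, 0.3, 0.7]
gripper_width: 0.006
gripper_force: 0.0
```

```bash
python3 - <<'E'
from m import *
go(0,-27,56)
P=views()
a=P["top"]["frame"][150:240,170:300];b=P["side"]["frame"][110:200,290:420]
cv2.imwrite("pics/d3.png",np.vstack([cv2.resize(x,None,fx=3.3,fy=3.3,interpolation=cv2.INTER_CUBIC) for x in(a,b)]))
E
```

```text
tcp [0.4712 0.122  0.057 ] base [55.8087 22.2542] xang-base -134.97931106764543 F [0.246  0.2566 0.7059] t 3.6167 w 0.0060170385265768435
tool shift mm [74.29    4.659   0.9498]
```

View pics/d3.png

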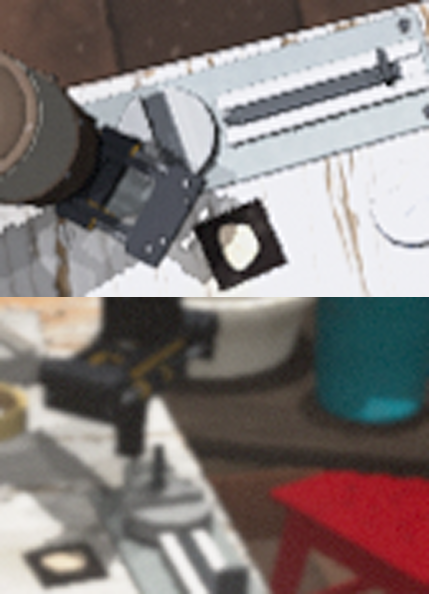

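Top half: fingers at the keeper-side corner, stud hidden under the gripper. Bottom half: fingertip at (130,450), short of the stud at (158,470) and clear of it. Now pushing.

Emit:
{"op": "apply_moves", "data": {
  "moves": [
    [[0.008,0,0],0],
    [[0.008,0,0],0],
    [[0.008,0,0],0],
    [[0.008,0,0],0],
    [[0.008,0,0],0]
  ]
}}

```text
time_s: 4.13
tcp_pos: [0.5086, 0.107, 0.0594]
ee_rot: [[0.889, -0.459, 0.004], [-0.459, -0.889, 0.006], [0.001, -0.007, -1.0]]
wrist_force: [-4.8, 9.2, 0.8]
gripper_width: 0.004
gripper_force: 3.8
```

Emit:
{"op": "apply_moves", "data": {
  "moves": [
    [[0.007,0,0],0],
    [[0.004,0,0],0],
    [[0.002,0,0],0],
    [[0,0,0],0],
    [[0,0,0],0]
  ]
}}

```text
time_s: 4.55
tcp_pos: [0.5191, 0.0966, 0.058]
ee_rot: [[0.888, -0.46, 0.001], [-0.46, -0.888, 0.0], [0.001, -0.001, -1.0]]
wrist_force: [-0.6, 0.1, -0.9]
gripper_width: 0.005
gripper_force: 0.1
```

```bash
python3 - <<'E'
from m import *
go(11,-16,56)
P=views()
a=P["top"]["frame"][150:240,170:300];b=P["side"]["frame"][110:200,290:420]
cv2.imwrite("pics/d4.png",np.vstack([cv2.resize(x,None,fx=3.3,fy=3.3,interpolation=cv2.INTER_CUBIC) for x in(a,b)]))
t=[o for o in models.place_of(P["top"],"disc_stud")]; s=models.place_of(P["side"],"disc_stud")
for o in t: print("top",o["confidence"],px(o["at"]),B(onz(P["top"],px(o["at"]),.08)))
for o in s: print("side",o["confidence"],px(o["at"]),B(onz(P["side"],px(o["at"]),.08)))
E
```

```text
tcp [0.5191 0.0966 0.058 ] base [ 17.0041 -15.7008] xang-base -135.09103427330086 F [-0.5639  0.0658 -0.9302] t 4.55 w 0.004723605606118817
tool shift mm [4.4613 4.0284 2.0233]
side 0.7 [349.18399999999997, 159.32] [ -8.1091 -23.2439]
```

View pics/d4.png

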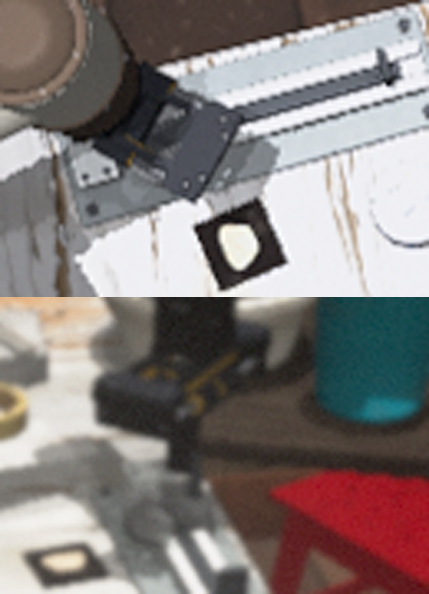

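The stud has been swung round. The gripper hides the slot, so I'll back off and go to the bar's side at height to look.

Emit:
{"op": "apply_moves", "data": {
  "moves": [
    [[-0.012,0,0],0],
    [[0,0,-0.03],0],
    [[0,0,-0.03],0],
    [[0,0,-0.035],0],
    [[0,0,0],0]
  ]
}}

```text
time_s: 5.17
tcp_pos: [0.5116, 0.1043, 0.1595]
ee_rot: [[0.889, -0.458, 0.013], [-0.458, -0.889, 0.005], [0.01, -0.01, -1.0]]
wrist_force: [1.0, 0.3, 0.4]
gripper_width: -0.0
gripper_force: 0.0
```

Emit:
{"op": "apply_moves", "data": {
  "moves": [
    [[0,0,0],7],
    [[0,0,0],7],
    [[0,0,0],7],
    [[0,0,0],7],
    [[0,0,0],7]
  ]
}}

```text
time_s: 5.58
tcp_pos: [0.5072, 0.1027, 0.1524]
ee_rot: [[0.458, -0.889, 0.0], [-0.889, -0.458, 0.0], [-0.0, -0.0, -1.0]]
wrist_force: [0.4, -0.5, 0.4]
gripper_width: 0.006
gripper_force: 0.0
```

Emit:
{"op": "apply_moves", "data": {
  "moves": [
    [[0,0,0],7],
    [[0,0,0],3],
    [[0,0,0],0]
  ]
}}

```text
time_s: 5.83
tcp_pos: [0.5072, 0.1027, 0.1523]
ee_rot: [[0.302, -0.953, -0.0], [-0.953, -0.302, -0.0], [-0.0, 0.0, -1.0]]
wrist_force: [-0.0, -0.5, 0.1]
gripper_width: 0.001
gripper_force: 0.0
```

```bash
python3 - <<'E'
from m import *
go(-225,0,150)
E
```

```text
tcp [0.5072 0.1027 0.1523] base [26.4364 -6.237 ] xang-base 179.90233553678323 F [-0.0116 -0.4504  0.1347] t 5.8333 w 0.0012192268957844342
tool shift mm [251.4469   5.8079   2.3176]
```

Emit:
{"op": "apply_moves", "data": {
  "moves": [
    [[0.036,0.001,0],0],
    [[0.036,0.001,0],0],
    [[0.036,0.001,0],0],
    [[0.036,0.001,0],0],
    [[0.036,0.001,0],0]
  ]
}}

```text
time_s: 6.25
tcp_pos: [0.5575, -0.0718, 0.1525]
ee_rot: [[0.305, -0.952, 0.0], [-0.952, -0.305, 0.0], [0.0, -0.0, -1.0]]
wrist_force: [1.1, 0.3, -0.6]
gripper_width: -0.0
gripper_force: 0.0
```

Emit:
{"op": "apply_moves", "data": {
  "moves": [
    [[0.036,0.001,0],0],
    [[0.035,0,0],0],
    [[0,0,0],0],
    [[0,0,0],0]
  ]
}}

```text
time_s: 6.58
tcp_pos: [0.5777, -0.14, 0.1518]
ee_rot: [[0.301, -0.954, -0.001], [-0.954, -0.301, 0.0], [-0.0, 0.001, -1.0]]
wrist_force: [-0.5, 0.3, 0.5]
gripper_width: 0.004
gripper_force: 0.0
```

```bash
python3 - <<'E'
from m import *
P=views()
a=P["top"]["frame"][150:230,175:305];b=P["side"]["frame"][140:220,300:430]
cv2.imwrite("pics/d5.png",np.vstack([cv2.resize(a,None,fx=6,fy=6,interpolation=cv2.INTER_CUBIC)[:,:780],]))
R={}
for n in P:
  for t,z in(("disc_stud",.08),("bar",.019),("bar_nose",.026),("lock_base",0)):
    for o in models.place_of(P[n],t)[:2]: print(n,t,round(o["confidence"],2),np.array(px(o["at"])),B(onz(P[n],px(o["at"]),z)))
go(-225,0,44)
E
```

```text
top bar 0.78 [287.68 173.08] [-187.6351    1.9943]
top bar 0.65 [415.296 192.32 ] [-508.5332  150.2243]
top bar_nose 0.78 [237.12 189.2 ] [-44.2498   7.6764]
top bar_nose 0.65 [375.424 224.52 ] [-376.316   203.9846]
top lock_base 0.77 [224.704 190.92 ] [-7.6576 -1.4459]
top lock_base 0.58 [286.784 170.8  ] [-187.1838   -8.0225]
side disc_stud 0.64 [344.576 158.32 ] [  1.0413 -12.1117]
side bar 0.79 [361.472 209.6  ] [-183.9827   -7.6536]
side bar 0.79 [337.792 309.4  ] [-534.1688  152.4507]
side bar_nose 0.8 [342.208 181.   ] [-33.6697   3.1084]
side bar_nose 0.74 [303.872 271.12 ] [-408.8743  194.9717]
side lock_base 0.86 [338.368 182.48 ] [5.7282 3.0884]
tcp [ 0.5781 -0.1379  0.1527] base [-224.2929   -0.7096] xang-base -179.99979460201942 F [ 0.2846 -0.6909  0.584 ] t 7.0833 w 0.0037570302381103177
tool shift mm [  0.696    0.7415 108.733 ]
```

View pics/d5.png

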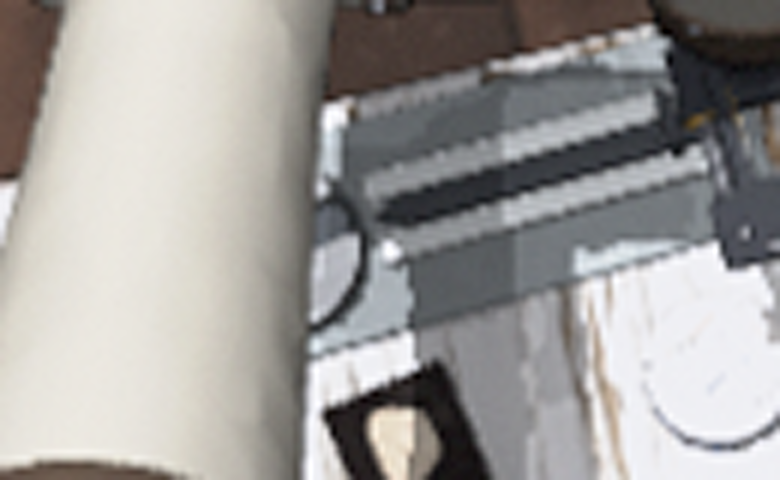

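The forearm hides the disc in the top view. I'll go 150 mm further along -y to clear it, then measure the slot angle.

Emit:
{"op": "apply_moves", "data": {
  "moves": [
    [[0.037,0,0],0],
    [[0.037,0,0],0],
    [[0.037,0,0],0],
    [[0.037,0,0],0],
    [[0,0,0],0]
  ]
}}

```text
time_s: 7.5
tcp_pos: [0.6239, -0.2849, 0.1516]
ee_rot: [[0.298, -0.955, 0.001], [-0.955, -0.298, -0.002], [0.002, -0.0, -1.0]]
wrist_force: [0.9, 0.6, 0.3]
gripper_width: 0.005
gripper_force: 0.0
```

```bash
cat > slot.py <<'E'
from m import *
# rectify to base frame at z: 4 px/mm? use 3 px/mm, x -80..90, y -60..60
def rect(p,z,k=3,x0=-80,x1=90,y0=-60,y1=60):
    src=np.float32([proj(p,np.r_[W(x,y),z]) for x,y in((x0,y1),(x1,y1),(x1,y0),(x0,y0))])
    w,h=(x1-x0)*k,(y1-y0)*k
    H=cv2.getPerspectiveTransform(src,np.float32([[0,0],[w,0],[w,h],[0,h]]))
    return cv2.warpPerspective(p["frame"],H,(w,h),flags=cv2.INTER_CUBIC)
P=views()
a=rect(P["top"],.038);b=rect(P["side"],.038)
import sys
cv2.imwrite(sys.argv[1],np.vstack([a,b])[:, :][:600] if 0 else cv2.resize(np.hstack([a,b]),(800,282)))
for n in P:
    for o in models.place_of(P[n],"disc_stud"): print(n,o["confidence"],px(o["at"]),B(onz(P[n],px(o["at"]),.08)))
go(-225,0,150)
E
python3 slot.py pics/d6.png
```

```text
top 0.58 [211.072, 180.48] [  9.044  -24.2589]
side 0.86 [348.48, 156.6] [  9.4246 -26.26  ]
tcp [ 0.6224 -0.2788  0.1523] base [-372.0413   -0.1704] xang-base 179.95734997111649 F [ 0.7237  0.201  -0.0235] t 7.7 w 0.00857082628742768
tool shift mm [-147.0394    0.2784    2.4057]
```

View pics/d6.png

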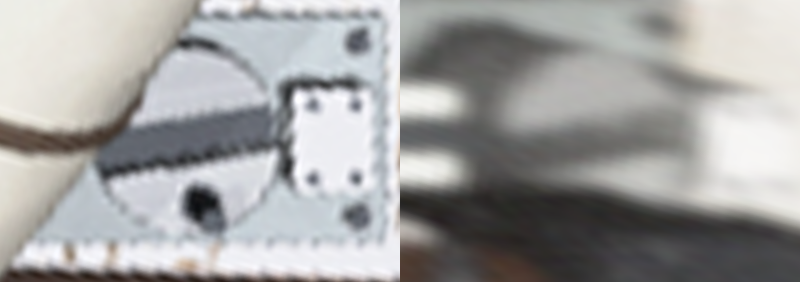

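In the rectified top view the slot tilts about +0.2 rad: it runs from (100,160) to (270,122), and the stud foot is at (205,200). It needs about 5 mm more at the stud. I'll go back and push squarely along base -x, ending with the tool centre at about base (15.5,-27).

Emit:
{"op": "apply_moves", "data": {
  "moves": [
    [[-0.037,-0.0025,0],0],
    [[-0.037,-0.0025,0],0],
    [[-0.037,-0.0025,0],0],
    [[-0.037,-0.0025,0],0],
    [[-0.037,-0.0025,0],0]
  ]
}}

```text
time_s: 8.12
tcp_pos: [0.5775, -0.0966, 0.1532]
ee_rot: [[0.304, -0.953, 0.001], [-0.953, -0.304, 0.0], [0.0, -0.001, -1.0]]
wrist_force: [1.4, 0.5, -0.3]
gripper_width: 0.009
gripper_force: 0.0
```

Emit:
{"op": "apply_moves", "data": {
  "moves": [
    [[-0.037,-0.0025,0],0],
    [[-0.037,-0.0025,0],0],
    [[-0.037,-0.0025,0],0],
    [[-0.037,-0.0025,0],0],
    [[-0.037,-0.0025,0],0]
  ]
}}

```text
time_s: 8.53
tcp_pos: [0.533, 0.0834, 0.1533]
ee_rot: [[0.305, -0.952, 0.001], [-0.952, -0.305, 0.001], [-0.0, -0.001, -1.0]]
wrist_force: [0.6, 0.9, -0.3]
gripper_width: 0.008
gripper_force: 0.0
```

Emit:
{"op": "apply_moves", "data": {
  "moves": [
    [[-0.037,-0.0025,0],0],
    [[-0.005,0,0],0],
    [[0,0,0],0],
    [[0,0,0],0]
  ]
}}

```text
time_s: 8.87
tcp_pos: [0.5236, 0.1222, 0.153]
ee_rot: [[0.305, -0.952, 0.0], [-0.952, -0.305, 0.0], [-0.0, -0.0, -1.0]]
wrist_force: [-0.2, -0.2, 0.4]
gripper_width: 0.007
gripper_force: 0.0
```

```bash
python3 - <<'E'
from m import *
go(38,-27,56)
E
```

```text
tcp [0.5236 0.1222 0.153 ] base [ 40.0588 -27.7934] xang-base -179.91771520984133 F [-0.1527 -0.1606  0.371 ] t 8.8667 w 0.006889063173342731
tool shift mm [ 2.0598  0.8319 96.9825]
```

Emit:
{"op": "apply_moves", "data": {
  "moves": [
    [[0,0,0.032],0],
    [[0,0,0.032],0],
    [[0,0,0.032],0],
    [[0,0,0],0],
    [[0.006,0,0],0]
  ]
}}

```text
time_s: 9.28
tcp_pos: [0.5255, 0.1145, 0.0557]
ee_rot: [[0.302, -0.953, -0.003], [-0.953, -0.302, -0.002], [0.001, 0.004, -1.0]]
wrist_force: [0.9, -0.5, 0.0]
gripper_width: 0.002
gripper_force: 0.0
```

Emit:
{"op": "apply_moves", "data": {
  "moves": [
    [[0.006,0,0],0],
    [[0.006,0,0],0],
    [[0.004,0,0],0],
    [[0.002,0,0],0],
    [[0,0,0],0]
  ]
}}

```text
time_s: 9.7
tcp_pos: [0.5328, 0.0984, 0.0581]
ee_rot: [[0.302, -0.953, 0.003], [-0.953, -0.302, 0.001], [-0.0, -0.003, -1.0]]
wrist_force: [0.3, 0.1, -1.2]
gripper_width: 0.005
gripper_force: 0.0
```

```bash
python3 - <<'E'
from m import *
go(15.5,-27,56)
E
```

```text
tcp [0.5328 0.0984 0.0581] base [ 14.6004 -29.3674] xang-base 179.9112974010486 F [ 0.2935  0.1234 -1.2048] t 9.7 w 0.005488329420088903
tool shift mm [-0.8956  2.3752  2.1303]
```

Emit:
{"op": "apply_moves", "data": {
  "moves": [
    [[-0.01,0,0],0],
    [[0,0,-0.032],0],
    [[0,0,-0.032],0],
    [[0,0,-0.032],0],
    [[0.037,0.003,0],0]
  ]
}}

```text
time_s: 10.12
tcp_pos: [0.5403, 0.0765, 0.1597]
ee_rot: [[0.311, -0.95, 0.013], [-0.951, -0.311, 0.003], [0.001, -0.013, -1.0]]
wrist_force: [1.4, -0.4, 0.9]
gripper_width: 0.006
gripper_force: 0.0
```

Emit:
{"op": "apply_moves", "data": {
  "moves": [
    [[0.037,0.003,0],0],
    [[0.037,0.003,0],0],
    [[0.037,0.003,0],0],
    [[0.037,0.003,0],0],
    [[0.037,0.003,0],0]
  ]
}}

```text
time_s: 10.53
tcp_pos: [0.5778, -0.1102, 0.1526]
ee_rot: [[0.303, -0.953, -0.002], [-0.953, -0.303, -0.0], [-0.0, 0.002, -1.0]]
wrist_force: [0.9, 0.7, -0.4]
gripper_width: 0.003
gripper_force: 0.0
```

Emit:
{"op": "apply_moves", "data": {
  "moves": [
    [[0.037,0.003,0],0],
    [[0.037,0.003,0],0],
    [[0.037,0.003,0],0],
    [[0.037,0,0],0],
    [[0.037,0,0],0]
  ]
}}

```text
time_s: 10.95
tcp_pos: [0.6253, -0.2891, 0.1524]
ee_rot: [[0.303, -0.953, -0.002], [-0.953, -0.303, 0.0], [-0.001, 0.002, -1.0]]
wrist_force: [1.0, 0.4, 0.8]
gripper_width: 0.007
gripper_force: 0.0
```

```bash
cat >> slot.py <<'E'
g=cv2.cvtColor(a,cv2.COLOR_BGR2GRAY)
# columns right of centre, free of stud: dark band centre, y per x
for x in range(-10,35,5):
    c=g[:, (x+80)*3-3:(x+80)*3+4].mean(1); ys=60-np.arange(len(c))/3
    m=(np.abs(ys)<17)&(c<140); print(x,ys[m].mean() if m.any() else None, m.sum()/3)
E
python3 slot.py pics/d7.png
```

```text
top 0.92 [217.92000000000002, 176.2] [-10.8643 -30.1958]
side 0.78 [348.992, 160.20000000000002] [-13.4411 -21.1088]
tcp [ 0.625  -0.2882  0.1514] base [-381.7884    0.2523] xang-base 179.82974255838704 F [ 0.7551  0.1497 -0.4378] t 11.15 w 0.0015770067146021727
tool shift mm [-156.7856    0.2093    1.7049]
-10 0.8333333333333334 20.0
-5 0.16666666666666666 20.0
0 0.0 19.666666666666668
5 -0.6666666666666666 19.666666666666668
10 -1.1666666666666667 20.0
15 -1.1666666666666665 19.333333333333332
20 -2.333333333333333 19.666666666666668
25 -2.6666666666666665 19.0
30 -2.5 18.666666666666668
```

```bash
python3 - <<'E'
from m import *
p=imaging.capture("top");p["frame"]=cv2.imread("pics/top1.png")
exec(open("slot.py").read().split("P=views")[0].split("import *")[1])
g=cv2.cvtColor(rect(p,.033,3,-180,-50,-30,30),cv2.COLOR_BGR2GRAY)
X=[];Y=[]
for x in range(-170,-60,10):
    c=g[:,(x+180)*3-4:(x+180)*3+5].mean(1);ys=30-np.arange(len(c))/3;m=(np.abs(ys)<9)&(c<130);X.append(x);Y.append(ys[m].mean())
print(np.array(Y),np.polyfit(X,Y,1))
q=cv2.imread("pics/d7.png");d=rect(imaging.capture("top"),.038)
E
```

```text
[-0.1667 -0.1667  0.     -0.1667  0.      0.      0.3333  0.      0.5
  0.3333  0.8333] [0.0083 1.1364]
```

View pics/d7.png

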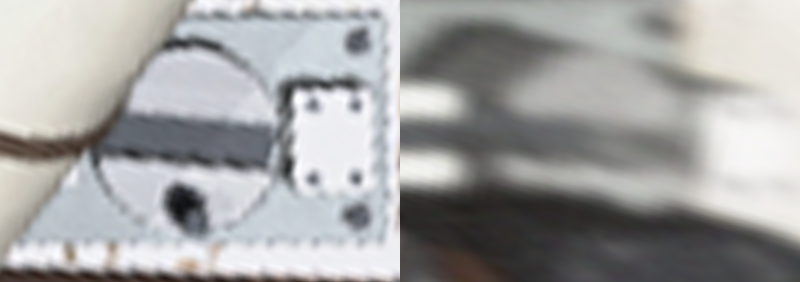

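The rectified view shows the slot now tilted about -0.1 rad (band from (105,133) to (270,150)). That is inside the entry tolerance: the 6 mm nose has about 3.5 mm to spare at the mouth, and its taper draws the slot straight. Next I'll go behind the thumb plate.

Emit:
{"op": "apply_moves", "data": {
  "moves": [
    [[-0.0385,0,0],0],
    [[-0.0385,0,0],0],
    [[-0.0385,0,0],0],
    [[-0.0385,0,0],0],
    [[0,0,0],0]
  ]
}}

```text
time_s: 11.67
tcp_pos: [0.5767, -0.1347, 0.1535]
ee_rot: [[0.309, -0.951, -0.001], [-0.951, -0.309, 0.001], [-0.002, 0.001, -1.0]]
wrist_force: [-1.3, 0.0, -0.2]
gripper_width: 0.002
gripper_force: 0.0
```

Emit:
{"op": "apply_moves", "data": {
  "moves": [
    [[0,0,0.035],0],
    [[0,0,0.035],0],
    [[0,0,0.03],0],
    [[0,0,0.006],0],
    [[0,0,0],0]
  ]
}}

```text
time_s: 12.08
tcp_pos: [0.5776, -0.1402, 0.0449]
ee_rot: [[0.304, -0.953, -0.005], [-0.953, -0.304, -0.0], [-0.001, 0.005, -1.0]]
wrist_force: [-0.2, -0.0, 0.7]
gripper_width: 0.006
gripper_force: 0.0
```

```bash
python3 - <<'E'
from m import *
go(-85.6,0,43)
E
```

```text
tcp [ 0.5776 -0.1402  0.0449] base [-226.3983    0.4264] xang-base -179.969421222243 F [-0.187  -0.0191  0.7343] t 12.0833 w 0.005605696078751529
tool shift mm [-140.7951   -0.5122    2.1376]
```

Emit:
{"op": "apply_moves", "data": {
  "moves": [
    [[-0.008,0,0],0],
    [[-0.008,0,0],0],
    [[-0.006,0,0],0],
    [[-0.006,0,0],0],
    [[-0.006,0,0],0]
  ]
}}

```text
time_s: 12.5
tcp_pos: [0.5703, -0.1085, 0.0484]
ee_rot: [[0.304, -0.953, 0.004], [-0.953, -0.304, -0.001], [0.002, -0.003, -1.0]]
wrist_force: [1.8, -3.4, 2.8]
gripper_width: 0.004
gripper_force: 1.8
```

Emit:
{"op": "apply_moves", "data": {
  "moves": [
    [[-0.006,0,0],0],
    [[-0.006,0,0],0],
    [[-0.006,0,0],0],
    [[-0.006,0,0],0],
    [[-0.006,0,0],0]
  ]
}}

```text
time_s: 12.92
tcp_pos: [0.5598, -0.0798, 0.0466]
ee_rot: [[0.302, -0.953, -0.0], [-0.953, -0.302, -0.0], [0.0, 0.0, -1.0]]
wrist_force: [0.2, -3.1, 2.4]
gripper_width: 0.005
gripper_force: 1.8
```

```bash
python3 - <<'E'
from m import *
go(-85.6,0,43)
for n in("top","side"):
  p=imaging.capture(n)
  for t,z in(("bar",.019),("bar_nose",.026)):
    for o in models.place_of(p,t)[:2]: print(n,t,round(o["confidence"],2),B(onz(p,px(o["at"]),z)))
E
```

```text
tcp [ 0.5598 -0.0798  0.0466] base [-163.4422   -0.9637] xang-base 179.92796214269805 F [ 0.2123 -3.0929  2.362 ] t 12.9167 w 0.005162601742490214
tool shift mm [-77.8412   1.0613   3.6017]
top bar 0.6 [-508.4562  147.5573]
top bar 0.47 [-151.1486   -7.0487]
top bar_nose 0.6 [-379.9756  197.3967]
top bar_nose 0.52 [-5.7532 -1.7755]
side bar 0.87 [-532.0013  148.142 ]
side bar 0.66 [-151.3305    0.0346]
side bar_nose 0.62 [-411.398   195.6487]
side bar_nose 0.54 [-10.6505  -7.2176]
```

The bar is already in the slot (nose at about x = -12), and the push force is only about 3 N. Continuing.

Emit:
{"op": "apply_moves", "data": {
  "moves": [
    [[-0.007,0,0],0],
    [[-0.007,0,0],0],
    [[-0.007,0,0],0],
    [[-0.007,0,0],0],
    [[-0.007,0,0],0]
  ]
}}

```text
time_s: 13.63
tcp_pos: [0.5491, -0.0461, 0.0466]
ee_rot: [[0.303, -0.953, -0.0], [-0.953, -0.303, -0.0], [0.0, 0.0, -1.0]]
wrist_force: [0.8, -1.4, 0.7]
gripper_width: 0.005
gripper_force: 0.8
```

Emit:
{"op": "apply_moves", "data": {
  "moves": [
    [[-0.007,0,0.001],0],
    [[-0.007,0,0],0],
    [[-0.007,0,0],0],
    [[-0.005,0,0],0],
    [[-0.004,0,0],0]
  ]
}}

```text
time_s: 14.05
tcp_pos: [0.5405, -0.018, 0.0461]
ee_rot: [[0.303, -0.953, 0.001], [-0.953, -0.303, -0.0], [0.001, -0.001, -1.0]]
wrist_force: [1.3, -4.9, 4.3]
gripper_width: 0.005
gripper_force: 2.6
```

```bash
python3 - <<'E'
from m import *
go(-85.6,0,43)
E
```

```text
tcp [ 0.5405 -0.018   0.0461] base [-98.6768  -1.3159] xang-base 179.9701911024666 F [ 1.2897 -4.8838  4.3194] t 14.05 w 0.005046097832416729
tool shift mm [-13.0781   1.3243   3.0794]
```

Emit:
{"op": "apply_moves", "data": {
  "moves": [
    [[-0.004,0,0],0],
    [[-0.004,0,0],0],
    [[-0.002,0,0],0],
    [[0,0,0],0]
  ]
}}

```text
time_s: 14.38
tcp_pos: [0.5374, -0.0084, 0.0458]
ee_rot: [[0.303, -0.953, 0.0], [-0.953, -0.303, 0.0], [-0.0, -0.001, -1.0]]
wrist_force: [-0.1, -2.9, 2.5]
gripper_width: 0.009
gripper_force: 1.5
```

Emit:
{"op": "apply_moves", "data": {
  "moves": [
    [[-0.002,0,0],0],
    [[-0.002,0,0],0],
    [[0,0,0],0]
  ]
}}

```text
time_s: 14.63
tcp_pos: [0.5366, -0.0062, 0.0457]
ee_rot: [[0.303, -0.953, 0.001], [-0.953, -0.303, -0.002], [0.002, 0.0, -1.0]]
wrist_force: [2.8, -10.7, 3.9]
gripper_width: 0.007
gripper_force: 5.4
```

Emit:
{"op": "apply_moves", "data": {
  "moves": [
    [[-0.001,0,0],0],
    [[-0.001,0,0],0],
    [[0,0,0],0]
  ]
}}

```text
time_s: 14.88
tcp_pos: [0.5366, -0.0059, 0.0461]
ee_rot: [[0.303, -0.953, 0.001], [-0.953, -0.303, -0.004], [0.004, 0.0, -1.0]]
wrist_force: [5.0, -18.4, 2.2]
gripper_width: 0.005
gripper_force: 9.4
```

Emit:
{"op": "apply_moves", "data": {
  "moves": [
    [[-0.001,0,0],0],
    [[-0.001,0,0],0],
    [[0,0,0],0]
  ]
}}

```text
time_s: 15.13
tcp_pos: [0.5366, -0.0055, 0.0466]
ee_rot: [[0.304, -0.953, 0.002], [-0.953, -0.304, -0.006], [0.006, 0.0, -1.0]]
wrist_force: [7.5, -24.6, 4.3]
gripper_width: 0.006
gripper_force: 13.2
```

The bar is firmly against the stop: 26 N with no further travel, at base x = -85.6 as predicted. Backing off, rising, and moving clear.

Emit:
{"op": "apply_moves", "data": {
  "moves": [
    [[0.01,0,0],0],
    [[0.012,0,0],0],
    [[0,0,-0.035],0],
    [[0,0,-0.035],0],
    [[0,0,-0.035],0]
  ]
}}

```text
time_s: 15.55
tcp_pos: [0.5408, -0.0219, 0.1504]
ee_rot: [[0.302, -0.953, -0.003], [-0.953, -0.302, 0.001], [-0.002, 0.003, -1.0]]
wrist_force: [0.0, 0.3, 0.8]
gripper_width: 0.005
gripper_force: 0.0
```

Emit:
{"op": "apply_moves", "data": {
  "moves": [
    [[0.038,0,0],0],
    [[0.038,0,0],0],
    [[0.038,0,0],0],
    [[0.038,0,0],0],
    [[0.038,0,0],0]
  ]
}}

```text
time_s: 15.97
tcp_pos: [0.5993, -0.2039, 0.1497]
ee_rot: [[0.303, -0.953, -0.0], [-0.953, -0.303, 0.002], [-0.002, -0.0, -1.0]]
wrist_force: [0.4, 0.7, -0.3]
gripper_width: 0.004
gripper_force: 0.0
```

Emit:
{"op": "apply_moves", "data": {
  "moves": [
    [[0.038,0,0],0],
    [[0.038,0,0],0],
    [[0,0,0],0],
    [[0,0,0],0],
    [[0,0,0],0]
  ]
}}

```text
time_s: 16.38
tcp_pos: [0.6216, -0.275, 0.1492]
ee_rot: [[0.302, -0.953, -0.002], [-0.953, -0.302, 0.002], [-0.002, 0.001, -1.0]]
wrist_force: [-0.6, -0.1, -0.0]
gripper_width: 0.005
gripper_force: 0.0
```

```bash
python3 slot.py pics/d8.png; python3 - <<'E'
from m import *
for n in("top","side"):
  p=imaging.capture(n)
  for t,z in(("bar",.019),("bar_nose",.026),("tile",0),("pot",0),("clamp",0)):
    for o in models.place_of(p,t)[:2]: print(n,t,round(o["confidence"],2),B(onz(p,px(o["at"]),z)),onz(p,px(o["at"]),z))
E
```

```text
top 0.81 [213.56799999999998, 178.6] [  1.5768 -27.2324]
top 0.51 [223.872, 191.4] [-15.284   12.5228]
side 0.7 [347.96799999999996, 160.68] [-15.7583 -17.3872]
side 0.22 [353.08799999999997, 246.4] [-416.7033   87.7997]
tcp [ 0.6221 -0.2741  0.1508] base [-367.4866   -1.2925] xang-base -179.9641925342171 F [ 0.5475  0.1826 -0.4662] t 16.5833 w 0.002011697691339694
tool shift mm [-142.4869    1.2036    0.8433]
-10 2.550724637681159 23.0
-5 0.5 20.666666666666668
0 0.0 20.333333333333332
5 -0.3333333333333333 21.0
10 -0.8333333333333333 20.666666666666668
15 -0.4999999999999999 20.0
20 -1.5 20.666666666666668
25 -1.9999999999999998 19.0
30 -2.333333333333333 19.666666666666668
top bar 0.64 [-508.6376  151.0592] [ 0.5198 -0.4549  0.019 ]
top bar 0.2 [-314.1449   59.877 ] [ 0.5476 -0.2419  0.019 ]
top bar_nose 0.77 [-372.5064  196.9091] [ 0.4348 -0.3391  0.026 ]
top bar_nose 0.48 [65.8032  3.2666] [0.4862 0.1373 0.026 ]
top pot 0.81 [-172.605   102.0242] [ 0.4645 -0.1198  0.    ]
top clamp 0.84 [-317.6701   53.6604] [ 0.5546 -0.2434  0.    ]
side bar 0.63 [-533.5713  147.513 ] [ 0.5307 -0.4776  0.019 ]
side bar 0.54 [-80.1406   1.9779] [ 0.5317 -0.0014  0.019 ]
side bar_nose 0.88 [-412.5433  190.7824] [ 0.4528 -0.3754  0.026 ]
side bar_nose 0.51 [ 94.0516 -52.7075] [0.531  0.1812 0.026 ]
side tile 0.59 [-31.2198  92.9062] [0.4303 0.0176 0.    ]
side pot 0.66 [-169.2924  108.8671] [ 0.457  -0.1188  0.    ]
side clamp 0.81 [-307.7995   42.0717] [ 0.5627 -0.2304  0.    ]
```

```bash
python3 - <<'E'
from m import *
def bounds(p,x):
    q=np.array([proj(p,np.r_[W(x+a,b),z]) for a in(-4,4) for b in(-13,13) for z in(.033,.075)]); return q.min(0),q.max(0)
p=imaging.capture("side")
for o in models.cut_out(p,"bar"):
    m=o["region"];ys,xs=np.nonzero(m);print(o["confidence"],xs.min(),xs.max(),ys.min(),ys.max())
for x in(-66,-72,-78,-84): print(x,bounds(p,x))
g=p["frame"].max(2)
# mean darkness profile along base x on plane z=.06 (rear face), centre line y=0; rear face moves with x
def sc(p,x,g):
    v=[g[int(round(c[1])),int(round(c[0]))] for b in np.linspace(-11,11,9) for z in np.linspace(.045,.072,9) for c in[proj(p,np.r_[W(x-4,b),z])]];return np.mean(v),np.std(v)
print([(x,np.round(sc(p,x,g),0)) for x in range(-96,-50,3)])
p0=dict(p);p0["frame"]=cv2.imread("pics/side1.png");g0=p0["frame"].max(2)
print([(x,np.round(sc(p0,x,g0),0)) for x in range(-204,-165,3)])
E
```

```text
0.68 304 345 269 312
0.57 335 351 165 189
-66 (array([341.6127, 169.6834]), array([351.8615, 185.258 ]))
-72 (array([342.1891, 170.6572]), array([352.4834, 186.2803]))
-78 (array([342.7695, 171.6378]), array([353.1097, 187.3097]))
-84 (array([343.354 , 172.6254]), array([353.7405, 188.3463]))
[(-96, array([92., 54.])), (-93, array([84., 46.])), (-90, array([78., 42.])), (-87, array([73., 34.])), (-84, array([71., 33.])), (-81, array([63., 20.])), (-78, array([63., 20.])), (-75, array([61., 14.])), (-72, array([59., 10.])), (-69, array([61., 12.])), (-66, array([62., 11.])), (-63, array([63., 14.])), (-60, array([63., 14.])), (-57, array([70., 21.])), (-54, array([70., 21.])), (-51, array([74., 26.]))]
[(-204, array([107.,  52.])), (-201, array([103.,  49.])), (-198, array([93., 40.])), (-195, array([84., 33.])), (-192, array([83., 29.])), (-189, array([77., 19.])), (-186, array([73., 11.])), (-183, array([75., 14.])), (-180, array([76., 15.])), (-177, array([82., 26.])), (-174, array([88., 32.])), (-171, array([98., 42.])), (-168, array([106.,  49.]))]
```

The fit of the plate in the side view is best at x = -72, which is fully home. The arm is clear, so I'm handing in.

```bash
python3 -c "
from station import r
print(r.finish_job())"
```

```text
the job is handed in; nothing more can be done
None
```

I lined up the disc and pushed the bar home against the keeper's stop: it took 26 N with no further travel, and the side view puts its origin at base x ≈ -72 mm. I left the arm clear and handed the job in at about 17 s; no verdict came back.

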